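# Slide the glass plate out over the ledge's end

## Task

Push the square glass plate along the steel ledge towards the end where the ring mould stands, until about a third of the plate sticks out past that end and its edge can be got hold of later. Leave it lying flat and square on the ledge, with its back edge along the raised rail at the back. Only push it with the fingertips: do not pick it up or lift it, and leave the ring mould, the tin, the mallet and the crucible where they stand.

Things in the scene. Friction and masses are not known exactly. Their poses are not given: they have to be found in the camera images.
- ledge: Fixed low steel step, top 60 mm above the worktop, turned up to 9 degrees. Origin on the worktop; x points away from the robot to the back rail, y to the left along the ledge. Its top spans x = -95 to +85 mm, y = -170 to +170 mm. Both ends and the front are open, without lips.
- rail (a point): Middle of the front face of the ledge's back rail, at the height of the ledge's top, 75 mm behind the ledge's origin. The straight rail runs the whole 340 mm, 10 mm thick and 13 mm high above the top. The plate lies against it when its centre is 55 mm in front of this face.
- glass_plate: Clear ground-glass plate, 110 x 110 mm and 5 mm thick, 0.2 kg, lying loose on the ledge's top, mostly askew and clear of the rail. Origin at the centre of its underside, x and y parallel to its edges, z up. A third of it past an end means its centre about 150 mm from the ledge's middle (it tips off at 170 mm).
- ring_mould: Grey conical ring mould, 93 mm across and 42 mm high, on the worktop beyond one end of the ledge (left or right varies); it marks the end to which the plate goes. Origin at the centre of its underside.
- flat_tin: Flat white round sample tin with lid, 70 mm across and 30 mm high, on the worktop beyond the other end of the ledge. Origin at the centre of its underside.
- mallet: Small wooden mallet lying on the worktop behind the ledge, 125 mm long and 48 mm high. Origin under its middle.
- crucible: Small white crucible, 44 mm across and 37 mm high, on the worktop behind the ledge. Origin at the centre of its underside.
There are look-alikes about, which are no part of the job. Leave any red look-alike of the glass_plate alone. What is shaped like the ring_mould but green is not meant.

How it is judged (in metres and radians):
At the end, for the whole second after the job is handed in: The plate lies still and flat on the ledge, 25 to 48 mm of its 110 mm sticking out past the end where the ring mould stands, its back edge within 6 mm of the rail and square to the ledge within 5 degrees (((y of ring_mould in the frame of ledge above 0 m and y of glass_plate in the frame of ledge between 0.14 and 0.163 m) or (y of ring_mould in the frame of ledge below 0 m and y of glass_plate in the frame of ledge between -0.163 and -0.14 m)) and x of glass_plate in the frame of ledge between 0.014 and 0.026 m and z of glass_plate in the frame of ledge between 0.057 and 0.063 m and (angle between the x axis of glass_plate and the x axis of ledge, either way round below 0.09 rad or angle between the x axis of glass_plate and the y axis of ledge, either way round below 0.09 rad) and angle between glass_plate's own z axis and vertical below 0.03 rad and linear speed of glass_plate below 0.01 m/s); the robot touches nothing.
It fails at once if the plate is lifted, tipped or pushed off the ledge (angle between glass_plate's own z axis and vertical above 0.12 rad or z of glass_plate in the frame of ledge above 0.07 m or z of glass_plate in the frame of ledge below 0.05 m).
It fails at once if the ring mould, tin, mallet or crucible is moved by more than 20 mm (distance of any of ring_mould, flat_tin, mallet, crucible from where it was at the start of the episode above 0.02 m).
It also fails if it takes over 64 s, if anything falls off the work surface, if the arm or the gripper's body presses on something with over 40 N, if the wrist force passes 120 N, or if a joint passes its speed limit or range.

## Robot

A 6-joint arm with a two-finger parallel gripper is mounted at the origin on a cart in front of the work surface, level with it; the furniture and walls round the work are solid. World frame = base frame: x ahead of the robot, y to its left, z up, the work surface at z = 0. Lengths are in mm, angles in rad, forces in N, time in s.
With the tool pointing down it reaches from about 350 to 775 mm from the base axis. Payload 7.3 kg.
Tool frame: the origin (TCP) lies at the very end of the fingers, on their centre line; the grasp point (between the pads) lies 19 mm behind it; x points along the fingers, z is the direction in which the jaws open and shut, and the axes are right-handed (so a half turn about x gives the same grasp; the last joint's range is limited). The gripper opens to 92 mm and grips with 3 to 60 N. Pads are 19 mm wide; open, the fingers measure 130 mm over their backs; the gripper's body (75 mm by 190 mm) begins 47 mm behind the grasp point.
Start: joints at [1.016, 0.342, 1.524, -0, 1.275, -0.146], TCP at [208.681, 481.768, 193.141] pointing down, gripper open.
Joint ranges: [-2.53, 2.53], [-0.77, 2.02], [0.04, 2.7], [-1, 4.14], [0.28, 2.66], [-3.11, 3.11]. Speed limits (rad/s): [2.57, 2.57, 3.14, 3.14, 3.14, 3.14].

## Interface

Orientations are given as [roll, pitch, yaw] about the fixed x, y, z axes, in that order (R = Rz(yaw) Ry(pitch) Rx(roll)).
In Python, from plant import * gives the robot as it stands.
- The arm moves only by the tool carry_out, never from a script. Its argument "rows" is a list of rows, each a list of 4 numbers: the shift along the world's x, y, z in mm, then the turn about the world's z in degrees. In form: [[x, y, z, twist], ...]. A call has 1 to 20 rows; each row is the pose to reach, as a shift and turn from the pose measured when the call began; what a row does not reach only later rows make up. A row lasts 1/12 s, in which the tool goes at most 41.7 mm and 7.16 degrees, less where a joint would pass 70% of its speed; a pose out of reach is approached as far as the arm can. A call with a gripper value outside its range is refused whole. "hand" is the finger opening in mm, from 0 to 91.8, set as the call begins (left out, the last holds). The fingers move at their own pace and stop on an object; the grip force is fixed at half the most. Time passes only in rows, so rows that repeat a pose let the fingers close. It gives the time, the measured TCP pose, the force and the opening at its end, in the units of the state.
- get_obs(): the state, without advancing time (a new reading comes with each control period).
- capture(name): name is "scene" or "top"; returns the picture (384x512x3 uint8, red, green, blue); there is no depth.
- camera_info(name): a dict with "camera_matrix" (3x3 intrinsics, pixels), "pose" (4x4, takes a point from camera to world coordinates). Camera axes: x right, y down, z forward; pixel columns grow to the right and rows downward; lengths in mm; the calibration is good to about 2 mm. A picture is of the moment at which its call begins. camera_info takes no time and is no camera call.
- close_job(): hands the job in, once; it reports no verdict.
The state is a dict: "time": time; "joint_positions": joint angles; "dq": joint speeds; "tau": joint torques, N m; "tool_pos": TCP position; "tcp_rot": TCP orientation; "contact_force": force on the tool from outside, world axes, zero at the start; "moment": the same for the moment, N m; "grip_width": finger opening in mm.
Only numpy, scipy, OpenCV 4.12 (cv2) and the standard library are available. Lean on these libraries where they do the work, as an engineer would, in place of code of your own. Each camera call takes 0.05 s, during which the arm holds its last target. There are 200 camera calls.

## Working session

There is one attempt and no reset: what is moved stays moved. The work goes in short steps, Python scripts to look and compute and a tool call to move; the robot and the scene stay as the last step left them, time stands still between calls to the robot, and variables do not carry over. Pictures are saved under pics/ and viewed, about 8 in all and at most 12, crops included, and the job is handed in when it is done.

Besides the shell and the picture viewer there is one more tool, called after "Request:" by a JSON object that holds its "api" and its "payload", one argument or row to a line. carry_out: Moves the arm, as the interface text tells. Its arguments: {"type":"object","properties":{"rows":{"type":"array"},"hand":{"type":"number"}},"required":["rows"]}

```bash
mkdir -p pics; cat > h.py <<'E'
from plant import *
import numpy as np, cv2
def save(name,fn,crop=None,s=1.5):
    im=capture(name)[:,:,::-1]
    if crop: x0,y0,x1,y1=crop; im=im[y0:y1,x0:x1]
    cv2.imwrite('pics/'+fn,cv2.resize(im,None,fx=s,fy=s,interpolation=cv2.INTER_CUBIC))
def px2w(name,uv,z):
    c=camera_info(name);K=np.array(c['camera_matrix']);P=np.array(c['pose'])
    uv=np.atleast_2d(np.array(uv,float))
    d=np.c_[uv,np.ones(len(uv))]@np.linalg.inv(K).T@P[:3,:3].T
    o=P[:3,3]; return o+d*((z-o[2])/d[:,2])[:,None]
def w2px(name,p):
    c=camera_info(name);K=np.array(c['camera_matrix']);P=np.array(c['pose'])
    q=(np.atleast_2d(p)-P[:3,3])@P[:3,:3]@K.T; return q[:,:2]/q[:,2:]
E
python3 - <<'E'
from h import *
save('top','t1.png'); save('scene','s1.png')
print(get_obs())
for n in('top','scene'): print(camera_info(n))
E
```

```text
{'time': 0.1, 'joint_positions': array([ 1.01598079e+00,  3.42664220e-01,  1.52491954e+00, -1.76134040e-05,
        1.27539250e+00, -1.45988835e-01]), 'dq': array([ 0.00159601, -0.0010618 , -0.00229242,  0.00160581, -0.00169941,
        0.00109147]), 'tau': array([ 1.64478413e-03, -4.31998336e+01, -2.44696122e+01,  7.18207425e-02,
        5.24150231e-02,  7.79086832e-06]), 'tool_pos': array([208.46781172, 481.39276795, 192.50937309]), 'tcp_rot': array([ 3.00777681,  1.56941263, -2.11343374]), 'contact_force': array([-0.45777782, -0.07885057,  0.17104734]), 'moment': array([-0.02469961,  0.0467047 ,  0.00889297]), 'grip_width': 91.90935265660673}
{'camera_matrix': array([[415.66804123,   0.        , 257.93038935],
       [  0.        , 415.66804123, 188.74228881],
       [  0.        ,   0.        ,   1.        ]]), 'pose': array([[ 7.80158847e-03, -9.89933459e-01,  1.41318370e-01,
         4.32195644e+02],
       [-9.99945658e-01, -6.74583758e-03,  7.94825319e-03,
         1.81100349e+01],
       [-6.91493101e-03, -1.41372699e-01, -9.89932292e-01,
         1.15355702e+03],
       [ 0.00000000e+00,  0.00000000e+00,  0.00000000e+00,
         1.00000000e+00]])}
{'camera_matrix': array([[421.12181812,   0.        , 256.4945749 ],
       [  0.        , 421.12181812, 191.60554035],
       [  0.        ,   0.        ,   1.        ]]), 'pose': array([[ 7.22857192e-01, -4.44699627e-01,  5.28885358e-01,
        -1.32363796e+01],
       [-6.90973825e-01, -4.58857904e-01,  5.58573716e-01,
        -6.17502622e+02],
       [-5.71429616e-03, -7.69214967e-01, -6.38964539e-01,
         8.13450831e+02],
       [ 0.00000000e+00,  0.00000000e+00,  0.00000000e+00,
         1.00000000e+00]])}
```

View pics/t1.png

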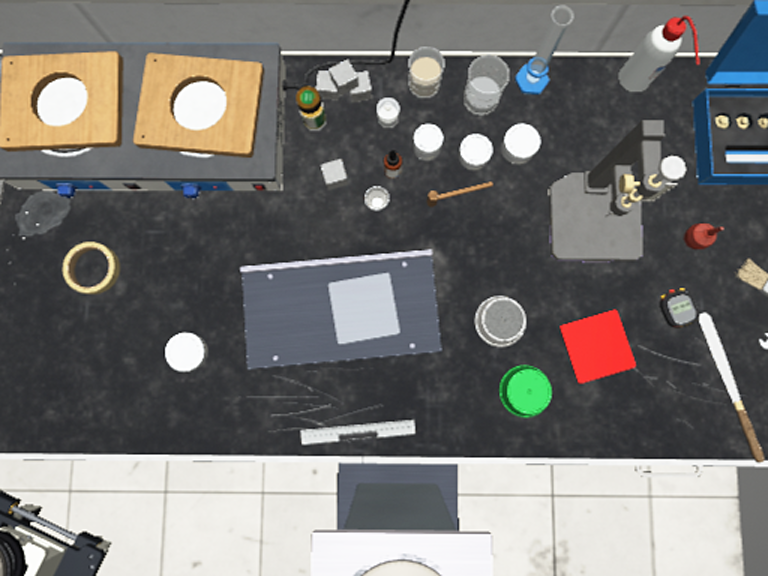

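View pics/s1.png

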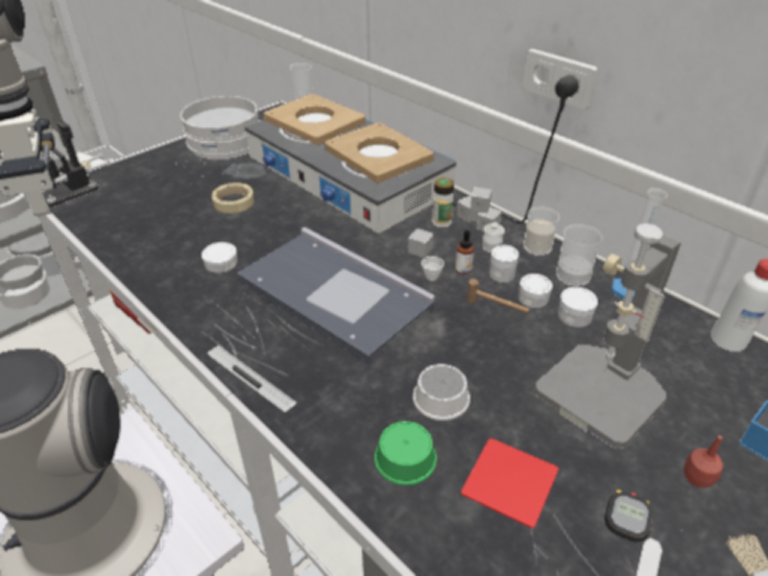

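Top view (1.5× pixels): the ledge runs from (242,268) to (440,350), with its rail at the top. The glass plate is at (365,308), askew and clear of the rail. The grey ring mould is at (501,321), at the right (−y) end, and the white tin is at (185,352).
Look-alikes: red plate (598,346) and green mould (526,391), both rejected by colour. The other white tins at (428,138), (475,150) and (522,142) are at the back. I'll check the choice in one close crop.

```bash
python3 - <<'E'
from h import *
save('top','t2.png',(150,155,350,265),4)
E
```

```text
(no output)
```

View pics/t2.png

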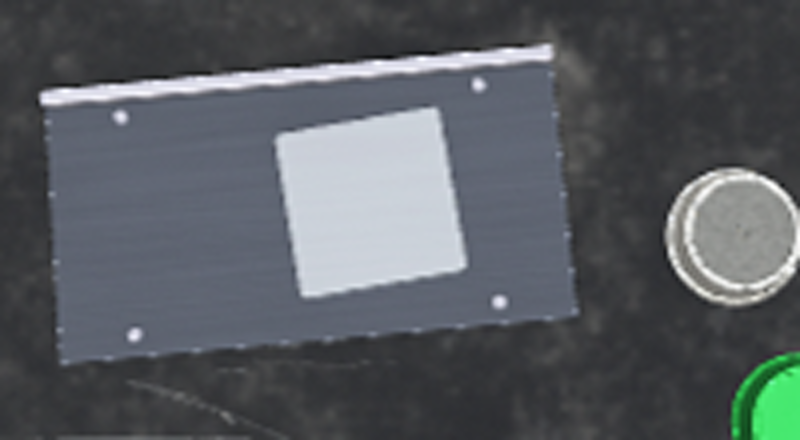

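The close crop (4×) shows the clear grey-white plate with corners (276,134), (437,107), (467,268) and (302,298). The ledge's front corners are (62,363) and (578,315), and the rail face runs from (47,106) to (553,61). The grey mould is at (740,235) at the right end.

```bash
cat >> h.py <<'E'
def crop2w(pts,off,s,z,name='top'):
    return px2w(name,(np.array(pts,float)+.5)/s-.5+np.array(off),z)
def frame(L):  # L: 2 front corners (left,right) -> origin, angle
    d=L[0,:2]-L[1,:2]; a=np.arctan2(d[1],d[0])-np.pi/2
    R=np.array([[np.cos(a),-np.sin(a)],[np.sin(a),np.cos(a)]])
    o=L[:,:2].mean(0)+R@np.array([95,0]); return o,a,R
E
python3 - <<'E'
from h import *
o_=(150,155)
L=crop2w([(62,363),(578,315)],o_,4,60); print(L, np.linalg.norm(L[0]-L[1]))
o,a,R=frame(L); print('ledge',o,np.degrees(a))
r=crop2w([(47,106),(553,61)],o_,4,60); print('rail L', (r[:,:2]-o)@R)
r=crop2w([(42,92),(552,45)],o_,4,73); print('rail top L', (r[:,:2]-o)@R)
P=crop2w([(276,134),(437,107),(467,268),(302,298)],o_,4,65)
print(P); print('plate in ledge',(P[:,:2]-o)@R, ((P[:,:2]-o)@R).mean(0))
m=crop2w([(733,236)],o_,4,20); print('mould',m,(m[:,:2]-o)@R)
E
```

```text
[[437.29959328 268.02808647  60.        ]
 [471.01679339 -68.71120431  60.        ]] 338.42310727308353
ledge [548.68552299 109.12332081] 5.717882661766331
rail L [[  75.60800464  168.93314796]
 [  74.53755772 -170.16785669]]
rail top L [[  82.87967024  168.72470524]
 [  82.93062668 -169.52277063]]
[[588.53502126 130.93429312  65.        ]
 [607.34687408  24.4989179   65.        ]
 [500.86817452   4.08521762  65.        ]
 [480.51748728 111.66329123  65.        ]]
plate in ledge [[ 41.824262    17.73223432]
 [ 49.93832712 -90.04780489]
 [-58.04441343 -99.7514311 ]
 [-67.57580914   9.31893559]] [ -8.46440836 -40.68701652]
mould [[ 526.84257034 -177.77637061   20.        ]] [[ -50.31817959 -283.2960083 ]]
```

```bash
cat >> h.py <<'E'
from scipy.spatial.transform import Rotation as Ro
O=np.array([548.7,109.1]); A=np.radians(5.6); RL=np.array([[np.cos(A),-np.sin(A)],[np.sin(A),np.cos(A)]])
def l2w(p): return O+RL@np.array(p,float)
def state():
    s=get_obs(); M=Ro.from_euler('xyz',s['tcp_rot']).as_matrix()
    j=np.degrees(np.arctan2(M[1,2],M[0,2]))
    print('t',s['time'],'tcp',s['tool_pos'].round(1),'ledge',((s['tool_pos'][:2]-O)@RL).round(1),'jaw-ledge deg',round(j-np.degrees(A),2),'F',s['contact_force'].round(1),'w',s['grip_width'],'j6',s['joint_positions'][5].round(2),'down',M[:,0].round(3))
    return s
E
python3 - <<'E'
from h import *
s=state(); print(l2w((-8,45))-s['tool_pos'][:2])
E
```

```text
t 0.15 tcp [208.5 481.5 192.6] ledge [-302.3  403.8] jaw-ledge deg 60.98 F [0.4 0.8 0.2] w 91.66759903489948 j6 -0.15 down [-0.001 -0.001 -1.   ]
[ 327.87165774 -328.35384664]
```

Request:
{"api": "carry_out", "payload": {
  "hand": 50,
  "rows": [
    [15, -15, 0, -3],
    [40, -40, 0, -8],
    [65, -65, 0, -13],
    [90, -90, 0, -18],
    [115, -115, 0, -23],
    [140, -140, 0, -28],
    [165, -165, 0, -33],
    [190, -190, 0, -38],
    [215, -215, 0, -43],
    [240, -240, 0, -48],
    [265, -265, 0, -53],
    [290, -290, 0, -57],
    [310, -310, -20, -60],
    [322, -322, -40, -61],
    [328, -328, -60, -61],
    [328, -328, -75, -61],
    [328, -328, -80, -61],
    [328, -328, -80, -61],
    [328, -328, -80, -61]
  ]
}}

```text
time: 1.73
tool_pos: [536.5, 153.8, 113.0]
tcp_rot: [2.911, 1.57, 3.008]
contact_force: [-1.4, -0.0, 0.1]
grip_width: 49.8
```

```bash
python3 - <<'E'
from h import *
s=state(); print(l2w((-8,45))-s['tool_pos'][:2], 'per mm -y', RL@[0,-1])
save('top','t3.png',(150,155,350,265),4)
E
```

```text
t 1.7333 tcp [536.5 153.8 113. ] ledge [-7.8 45.7] jaw-ledge deg 0.0 F [-1.4 -0.   0.1] w 49.84073121974169 j6 0.04 down [-0.001  0.    -1.   ]
[-0.17517977 -0.6709569 ] per mm -y [ 0.0975829 -0.9952274]
```

View pics/t3.png

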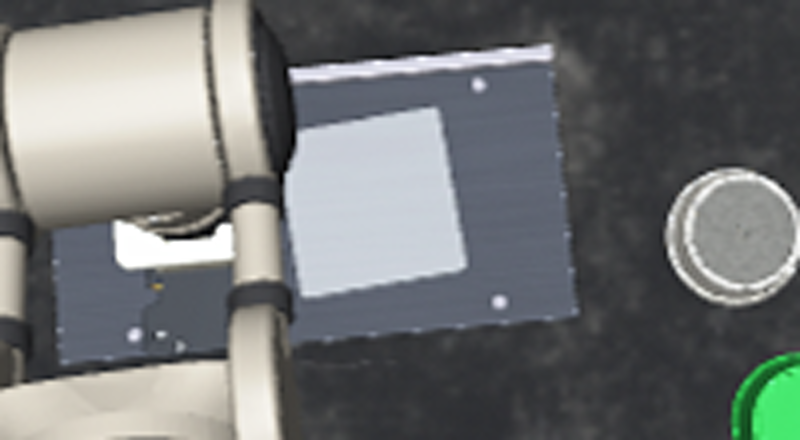

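The arm is over the ledge's left half. The plate is untouched (right corners still at (437,107) and (467,268)). I'll lower beside it to 2 mm above the ledge.

Request:
{"api": "carry_out", "payload": {
  "rows": [
    [0, 0, -15, 0],
    [0, 0, -30, 0],
    [0, 0, -40, 0],
    [0, 0, -46, 0],
    [0, 0, -49, 0],
    [0, 0, -51, 0],
    [0, 0, -51, 0],
    [0, 0, -51, 0]
  ]
}}

```text
time: 2.45
tool_pos: [537.3, 154.0, 63.2]
tcp_rot: [0.228, 1.569, 0.326]
contact_force: [-0.4, 0.3, -0.2]
grip_width: 49.9
```

```bash
python3 - <<'E'
from h import *
state()
E
```

```text
t 2.45 tcp [537.3 154.   63.2] ledge [-7.  45.8] jaw-ledge deg 0.01 F [-0.4  0.3 -0.2] w 49.923488190847976 j6 0.04 down [ 0.001  0.    -1.   ]
```

Request:
{"api": "carry_out", "payload": {
  "rows": [
    [0, 0, -1, 0],
    [0.5, -5, -1, 0],
    [1, -10, -1, 0],
    [1.5, -15, -1, 0],
    [2, -20, -1, 0],
    [2.5, -26, -1, 0],
    [3.1, -32, -1, 0],
    [3.7, -38, -1, 0],
    [4.3, -44, -1, 0],
    [4.9, -50, -1, 0],
    [5.5, -56, -1, 0],
    [6.1, -62, -1, 0],
    [6.7, -68, -1, 0],
    [7.3, -74, -1, 0],
    [7.8, -80, -1, 0],
    [8.3, -85, -1, 0],
    [8.8, -90, -1, 0],
    [9.2, -94, -1, 0],
    [9.4, -96, -1, 0],
    [9.4, -96, -1, 0]
  ]
}}

```text
time: 4.12
tool_pos: [546.8, 57.6, 62.2]
tcp_rot: [0.204, 1.569, 0.302]
contact_force: [-0.3, 0.7, -0.1]
grip_width: 49.6
```

```bash
python3 - <<'E'
from h import *
state()
save('top','t4.png',(150,155,350,265),4)
E
```

```text
t 4.1167 tcp [546.8  57.6  62.2] ledge [ -7.  -51.1] jaw-ledge deg -0.01 F [-0.3  0.7 -0.1] w 49.623927552278964 j6 -0.13 down [ 0.001  0.    -1.   ]
```

View pics/t4.png

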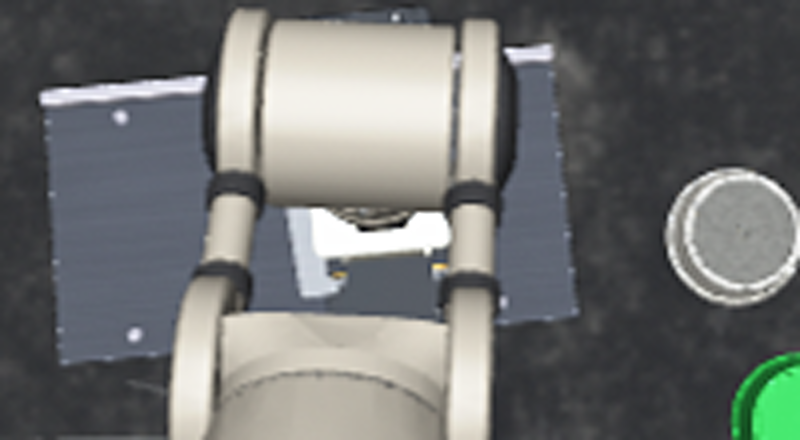

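The plate's lower-left corner is still at (302,297), so the plate has not moved and the tips seem to have passed over it. I'll check from the side camera.

```bash
python3 - <<'E'
from h import *
print(w2px('scene',[[546.8,57.6,62.2]]))
save('scene','s2.png',(150,145,310,255),5)
E
```

```text
[[235.5504238  198.56120247]]
```

View pics/s2.png

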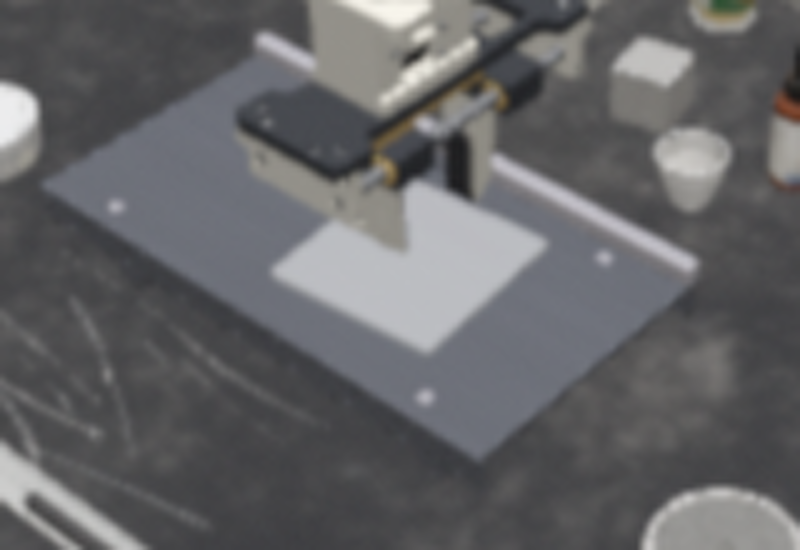

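```bash
python3 - <<'E'
from h import *
s=state()
for z in (62,66,70,75):
  q=[[*l2w((-7+dx,-51.1+dy)),z] for dx,dy in((-25,-9.5),(-44,-9.5),(-44,9.5),(25,-9.5))]
  print(z,((w2px('scene',q)-[150,145]+.5)*5-.5).round(0).tolist())
E
```

```text
t 4.2167 tcp [546.7  58.1  62.2] ledge [ -7.  -50.6] jaw-ledge deg 0.01 F [-0.6  0.3  0.2] w 49.97329746465229 j6 -0.13 down [ 0.001  0.001 -1.   ]
62 [[411.0, 301.0], [387.0, 319.0], [361.0, 303.0], [473.0, 255.0]]
66 [[411.0, 295.0], [386.0, 313.0], [361.0, 298.0], [473.0, 249.0]]
70 [[410.0, 290.0], [386.0, 307.0], [360.0, 292.0], [473.0, 244.0]]
75 [[410.0, 282.0], [385.0, 300.0], [360.0, 285.0], [473.0, 237.0]]
```

```bash
python3 - <<'E'
from h import *
T=(np.array([(578,315),(62,363),(467,268),(302,298),(437,107)])+.5)/4-.5+[150,155]
S=(np.array([(480,460),(44,184),(428,352),(272,270),(547,243)])+.5)/5-.5+[150,145]
for t,s in zip(T,S):
  # find z minimising scene reprojection
  zs=np.arange(-20,120,1.); e=[np.linalg.norm(w2px('scene',px2w('top',t,z))[0]-s) for z in zs]
  i=int(np.argmin(e)); print(zs[i],round(e[i],2),px2w('top',t,zs[i]).round(1))
E
```

```text
62.0 0.83 [[470.9 -68.6  62. ]]
63.0 0.32 [[437.3 267.3  63. ]]
67.0 0.68 [[500.7   4.1  67. ]]
69.0 0.1 [[480.3 111.3  69. ]]
67.0 0.8 [[607.   24.5  67. ]]
```

```bash
python3 - <<'E'
from h import *
for z in (128,145,163,180):
  q=[[*l2w((-7+dx,-51+dy)),z] for dx,dy in((-95,-37.5),(-95,37.5),(-65,-37.5),(-44,-9.5))]
  print(z,((w2px('scene',q)-[150,145]+.5)*5-.5).round(0).tolist())
E
```

```text
128 [[349.0, 296.0], [244.0, 234.0], [391.0, 266.0], [380.0, 223.0]]
145 [[347.0, 270.0], [241.0, 208.0], [389.0, 240.0], [378.0, 197.0]]
163 [[345.0, 242.0], [238.0, 180.0], [388.0, 212.0], [376.0, 169.0]]
180 [[342.0, 215.0], [234.0, 153.0], [386.0, 185.0], [374.0, 142.0]]
```

Request:
{"api": "carry_out", "payload": {
  "rows": [
    [0, 0, 15, 0],
    [0, 0, 30, 0],
    [-3, 30, 30, 0],
    [-6, 60, 30, 0],
    [-9, 90, 30, 0],
    [-11, 110, 30, 0],
    [-12, 120, 30, 0],
    [-12, 120, 15, 0],
    [-12, 120, 5, 0],
    [-12, 120, 0, 0],
    [-12, 120, 0, 0],
    [-12, 120, 0, 0]
  ]
}}

```text
time: 5.22
tool_pos: [534.7, 177.4, 61.9]
tcp_rot: [0.522, 1.57, 0.619]
contact_force: [-0.8, 0.1, 0.6]
grip_width: 49.8
```

```bash
python3 - <<'E'
from h import *
state()
save('scene','s3.png',(130,110,290,220),5)
for z in (62,80,95):
  s=get_obs();c=(s['tool_pos'][:2]-O)@RL
  q=[[*l2w((c[0]+dx,c[1]+dy)),z] for dx,dy in((-25,-9.5),(-44,-9.5),(-44,9.5),(25,-9.5))]
  print(z,((w2px('scene',q)-[130,110]+.5)*5-.5).round(0).tolist())
E
```

```text
t 5.2167 tcp [534.7 177.4  61.9] ledge [-7.3 69.3] jaw-ledge deg -0.04 F [-0.8  0.1  0.6] w 49.81770635474556 j6 0.09 down [ 0.  0. -1.]
62 [[356.0, 385.0], [332.0, 401.0], [309.0, 387.0], [419.0, 343.0]]
80 [[353.0, 360.0], [329.0, 376.0], [305.0, 362.0], [417.0, 319.0]]
95 [[351.0, 339.0], [326.0, 355.0], [303.0, 341.0], [415.0, 298.0]]
```

View pics/s3.png

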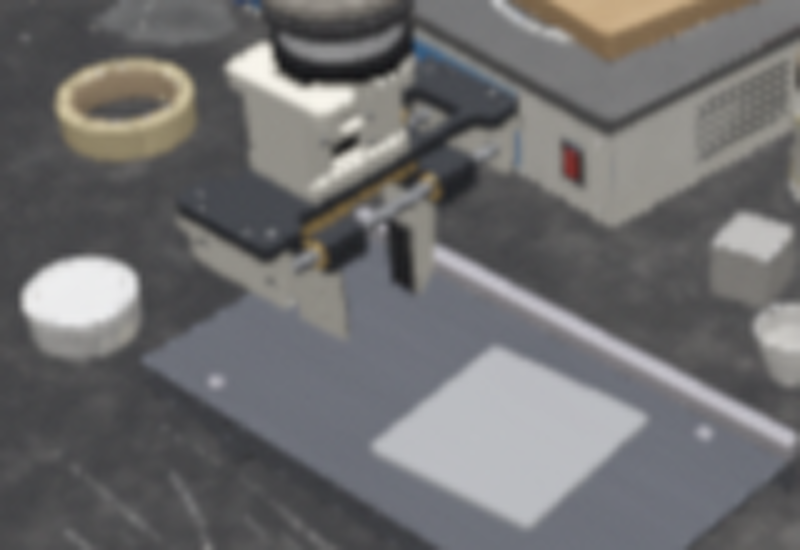

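The side view shows the fingertips at (348,340) and (412,297), which matches z≈95. The reported TCP z is 62, so the height reading is about 33 mm too low. Sideways it agrees to about 2 mm, and the plate is untouched. I'll feel for the ledge top with the force reading.

Request:
{"api": "carry_out", "payload": {
  "rows": [
    [0, 0, -8, 0],
    [0, 0, -16, 0],
    [0, 0, -22, 0],
    [0, 0, -25, 0],
    [0, 0, -26, 0],
    [0, 0, -26, 0],
    [0, 0, -26, 0]
  ]
}}

```text
time: 5.85
tool_pos: [535.1, 177.5, 36.4]
tcp_rot: [0.244, 1.569, 0.341]
contact_force: [0.6, 1.0, -0.4]
grip_width: 49.9
```

Request:
{"api": "carry_out", "payload": {
  "rows": [
    [0, 0, -1, 0],
    [0, 0, -2, 0],
    [0, 0, -2, 0],
    [0, 0, -2, 0]
  ]
}}

```text
time: 6.18
tool_pos: [535.2, 177.6, 34.5]
tcp_rot: [0.223, 1.569, 0.32]
contact_force: [1.4, 0.8, -0.7]
grip_width: 50.1
```

Request:
{"api": "carry_out", "payload": {
  "rows": [
    [0, 0, -1, 0],
    [0, 0, -2, 0],
    [0, 0, -2, 0],
    [0, 0, -2, 0]
  ]
}}

```text
time: 6.52
tool_pos: [535.1, 177.5, 32.4]
tcp_rot: [0.226, 1.569, 0.323]
contact_force: [-0.7, 0.6, 0.4]
grip_width: 50.1
```

Request:
{"api": "carry_out", "payload": {
  "rows": [
    [0, 0, -1, 0],
    [0, 0, -1.5, 0],
    [0, 0, -1.5, 0],
    [0, 0, -1.5, 0]
  ]
}}

```text
time: 6.85
tool_pos: [535.1, 177.6, 30.9]
tcp_rot: [0.252, 1.569, 0.349]
contact_force: [-0.9, -0.1, 0.4]
grip_width: 50.0
```

Request:
{"api": "carry_out", "payload": {
  "rows": [
    [0, 0, -1, 0],
    [0, 0, -1.5, 0],
    [0, 0, -1.5, 0],
    [0, 0, -1.5, 0]
  ]
}}

```text
time: 7.18
tool_pos: [535.1, 177.6, 29.3]
tcp_rot: [0.281, 1.569, 0.378]
contact_force: [1.0, 0.3, 0.3]
grip_width: 49.5
```

```bash
python3 - <<'E'
from h import *
state()
save('scene','s4.png',(130,110,290,220),5)
E
```

```text
t 7.1833 tcp [535.1 177.6  29.3] ledge [-6.9 69.5] jaw-ledge deg -0.04 F [1.  0.3 0.3] w 49.543143450965836 j6 0.09 down [ 0.001  0.001 -1.   ]
```

View pics/s4.png

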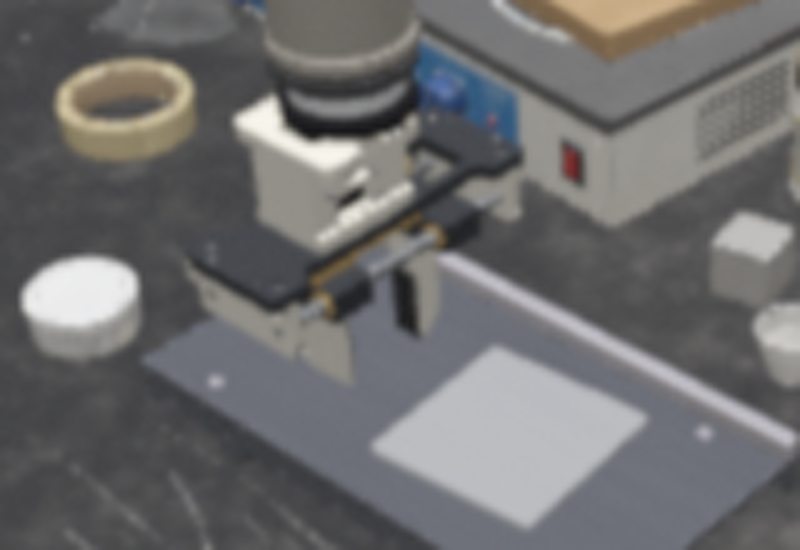

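The tips are now at (353,384) and (418,340), which matches a true z of about 62–64. I'll continue in 1 mm steps until they touch.

Request:
{"api": "carry_out", "payload": {
  "rows": [
    [0, 0, -1, 0],
    [0, 0, -1, 0],
    [0, 0, -1, 0]
  ]
}}

```text
time: 7.48
tool_pos: [535.0, 177.5, 28.3]
tcp_rot: [0.267, 1.569, 0.364]
contact_force: [-0.1, -0.1, 0.0]
grip_width: 49.8
```

Request:
{"api": "carry_out", "payload": {
  "rows": [
    [0, 0, -1, 0],
    [0, 0, -1, 0],
    [0, 0, -1, 0]
  ]
}}

```text
time: 7.73
tool_pos: [535.0, 177.5, 27.2]
tcp_rot: [0.317, 1.57, 0.414]
contact_force: [0.5, -0.3, -0.1]
grip_width: 49.9
```

Request:
{"api": "carry_out", "payload": {
  "rows": [
    [0, 0, -1, 0],
    [0, 0, -1, 0],
    [0, 0, -1, 0]
  ]
}}

```text
time: 7.98
tool_pos: [535.1, 177.5, 26.7]
tcp_rot: [0.216, 1.569, 0.313]
contact_force: [-0.7, -0.0, 5.6]
grip_width: 49.9
```

Request:
{"api": "carry_out", "payload": {
  "rows": [
    [0, 0, -0.7, 0],
    [0, 0, -0.7, 0],
    [0, 0, -0.7, 0]
  ]
}}

```text
time: 8.23
tool_pos: [535.1, 177.6, 26.7]
tcp_rot: [0.183, 1.569, 0.28]
contact_force: [-2.2, -0.7, 7.9]
grip_width: 50.0
```

Contact is at a reading of 26.7 (true 60), so the offset is 33.3 mm. I'll raise 2 mm and push.

Request:
{"api": "carry_out", "payload": {
  "rows": [
    [0, 0, 2, 0],
    [0, 0, 2, 0],
    [1, -10, 2, 0],
    [2, -20, 2, 0],
    [3, -30, 2, 0],
    [3.6, -37, 2, 0],
    [4.2, -43, 2, 0],
    [4.8, -49, 2, 0],
    [5.4, -55, 2, 0],
    [6, -61, 2, 0],
    [6.6, -67, 2, 0],
    [7.2, -73, 2, 0],
    [7.8, -79, 2, 0],
    [8.3, -85, 2, 0],
    [8.8, -90, 2, 0],
    [9.3, -95, 2, 0],
    [9.8, -100, 2, 0],
    [10.2, -104, 2, 0],
    [10.2, -104, 2, 0],
    [10.2, -104, 2, 0]
  ]
}}

```text
time: 9.9
tool_pos: [545.5, 73.2, 28.7]
tcp_rot: [0.077, 1.569, 0.174]
contact_force: [0.1, 0.3, -1.1]
grip_width: 49.8
```

```bash
python3 - <<'E'
from h import *
state()
save('scene','s5.png',(150,145,310,255),5)
E
```

```text
t 9.9 tcp [545.5  73.2  28.7] ledge [ -6.7 -35.4] jaw-ledge deg -0.06 F [ 0.1  0.3 -1.1] w 49.84060635961918 j6 -0.1 down [ 0.002  0.    -1.   ]
```

View pics/s5.png

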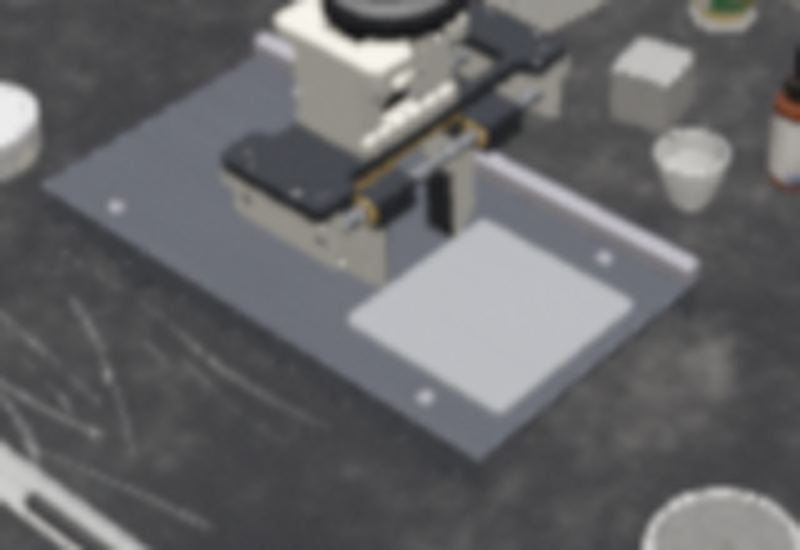

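The plate has moved and squared up. Its corners are now (490,220), (633,303), (500,412) and (350,320), with the tips against its left edge.

```bash
python3 - <<'E'
from h import *
P=crop2w([(490,220),(633,303),(500,412),(350,320)],(150,145),5,66.5,'scene')
q=(P[:,:2]-O)@RL; print(q.round(1),q.mean(0))
L=crop2w([(480,460),(44,184)],(150,145),5,62,'scene');print(((L[:,:2]-O)@RL).round(1))
E
```

```text
[[  42.8  -51.2]
 [  39.8 -156. ]
 [ -68.3 -156.6]
 [ -67.8  -50.2]] [ -13.35892313 -103.47241551]
[[ -96.6 -168.3]
 [ -95.   170.5]]
```

Request:
{"api": "carry_out", "payload": {
  "rows": [
    [0.4, -4, 0, 0],
    [0.8, -8, 0, 0],
    [1.2, -12, 0, 0],
    [1.6, -16, 0, 0],
    [2, -20, 0, 0],
    [2.4, -24, 0, 0],
    [2.8, -28, 0, 0],
    [3.1, -32, 0, 0],
    [3.5, -36, 0, 0],
    [3.9, -40, 0, 0],
    [4.2, -43, 0, 0],
    [4.4, -45, 0, 0],
    [4.6, -47, 0, 0],
    [4.6, -47, 0, 0],
    [4.6, -47, 0, 0]
  ]
}}

```text
time: 11.2
tool_pos: [550.1, 26.2, 28.8]
tcp_rot: [-0.039, 1.569, 0.058]
contact_force: [0.3, 0.5, -0.5]
grip_width: 49.7
```

```bash
python3 - <<'E'
from h import *
s=state(); print(l2w((-100,-150))-s['tool_pos'][:2])
E
```

```text
t 11.2 tcp [550.1  26.2  28.8] ledge [ -6.7 -82.6] jaw-ledge deg -0.04 F [ 0.3  0.5 -0.5] w 49.729061510105275 j6 -0.19 down [ 0.002  0.    -1.   ]
[-86.29153135 -76.13445267]
```

Request:
{"api": "carry_out", "payload": {
  "rows": [
    [-0.5, 5, 0, 0],
    [-1, 12, 0, 0],
    [-1, 15, 15, 0],
    [-1, 15, 40, 0],
    [-10, 10, 60, -7],
    [-20, 0, 60, -14],
    [-35, -12, 60, -21],
    [-50, -25, 60, -28],
    [-65, -40, 60, -35],
    [-80, -55, 60, -42],
    [-86, -65, 60, -49],
    [-86, -76, 60, -56],
    [-86, -76, 60, -63],
    [-86, -76, 60, -70],
    [-86, -76, 60, -77],
    [-86, -76, 60, -84],
    [-86, -76, 60, -90],
    [-86, -76, 60, -90],
    [-86, -76, 60, -90]
  ]
}}

```text
time: 12.78
tool_pos: [464.1, -49.3, 88.8]
tcp_rot: [-0.001, 1.569, -1.471]
contact_force: [0.2, 1.1, 0.1]
grip_width: 49.9
```

```bash
python3 - <<'E'
from h import *
state()
save('scene','s6.png',(170,145,330,255),5)
E
```

```text
t 12.7833 tcp [464.1 -49.3  88.8] ledge [ -99.6 -149.4] jaw-ledge deg -89.82 F [0.2 1.1 0.1] w 49.910393080883686 j6 1.2 down [ 0.    -0.002 -1.   ]
```

View pics/s6.png

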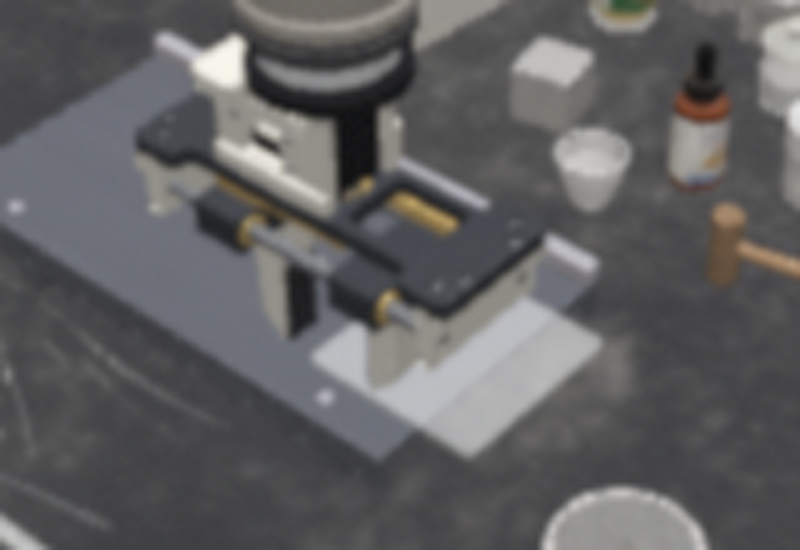

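The plate overhangs the right end. Visible corners are front-left (313,356), front-right (468,458) and back-right (602,342). The tips are in front of it and above the ledge.

```bash
python3 - <<'E'
from h import *
P=crop2w([(313,356),(468,458),(602,342)],(170,145),5,66.5,'scene')
q=(P[:,:2]-O)@RL; print(q.round(1),'centre',(q[0]+q[2])/2)
s=state(); 
for p in ((-100,-150),(-94,-150),(-65,-150),(-44.5,-150)): print(p,(l2w(p)-s['tool_pos'][:2]).round(1))
E
```

```text
[[ -66.5  -94.8]
 [ -70.7 -203.4]
 [  39.2 -202.6]] centre [ -13.67688416 -148.70881051]
t 12.8333 tcp [464.1 -49.4  88.8] ledge [ -99.7 -149.5] jaw-ledge deg -89.82 F [ 0.1 -0.4 -0. ] w 49.92283138404186 j6 1.2 down [ 0.    -0.002 -1.   ]
(-100, -150) [-0.3 -0.5]
(-94, -150) [5.7 0. ]
(-65, -150) [34.6  2.9]
(-44.5, -150) [55.   4.9]
```

Request:
{"api": "carry_out", "payload": {
  "rows": [
    [0, 0, -20, 0],
    [0, 0, -40, 0],
    [0, 0, -52, 0],
    [0, 0, -58, 0],
    [0, 0, -60, 0],
    [0, 0, -60, 0],
    [0, 0, -60, 0]
  ]
}}

```text
time: 13.42
tool_pos: [464.6, -49.5, 29.3]
tcp_rot: [0.334, 1.568, -1.135]
contact_force: [-0.7, 0.6, -0.8]
grip_width: 50.1
```

Request:
{"api": "carry_out", "payload": {
  "rows": [
    [4, 0.4, 0, 0],
    [8, 0.8, 0, 0],
    [12, 1.2, 0, 0],
    [16, 1.6, 0, 0],
    [20, 2, 0, 0],
    [24, 2.4, 0, 0],
    [28, 2.8, 0, 0],
    [31, 3.1, 0, 0],
    [34, 3.4, 0, 0],
    [37, 3.7, 0, 0],
    [40, 4, 0, 0],
    [43, 4.3, 0, 0],
    [45, 4.5, 0, 0],
    [47, 4.7, 0, 0],
    [49, 4.9, 0, 0],
    [50, 5, 0, 0],
    [51, 5.1, 0, 0],
    [51, 5.1, 0, 0]
  ]
}}

```text
time: 14.92
tool_pos: [515.8, -44.4, 29.3]
tcp_rot: [0.375, 1.568, -1.094]
contact_force: [-1.5, 0.4, 0.7]
grip_width: 50.1
```

```bash
python3 - <<'E'
from h import *
state()
E
```

```text
t 14.9167 tcp [515.8 -44.4  29.3] ledge [ -47.7 -149.5] jaw-ledge deg -89.77 F [-1.5  0.4  0.7] w 50.0607161904137 j6 1.24 down [ 0.001 -0.003 -1.   ]
```

Close to the rail now, so I'll go in 1–1.5 mm steps and watch the push force.

Request:
{"api": "carry_out", "payload": {
  "rows": [
    [0.7, 0.1, 0, 0],
    [1.5, 0.15, 0, 0],
    [1.5, 0.15, 0, 0],
    [1.5, 0.15, 0, 0]
  ]
}}

```text
time: 15.25
tool_pos: [516.1, -44.2, 29.2]
tcp_rot: [-0.556, 1.568, -2.025]
contact_force: [-4.9, -1.3, 2.9]
grip_width: 49.8
```

Request:
{"api": "carry_out", "payload": {
  "rows": [
    [0.7, 0.1, 0, 0],
    [1.5, 0.15, 0, 0],
    [1.5, 0.15, 0, 0],
    [1.5, 0.15, 0, 0]
  ]
}}

```text
time: 15.58
tool_pos: [516.1, -44.1, 29.1]
tcp_rot: [-1.172, 1.566, -2.64]
contact_force: [-7.2, -1.7, 4.4]
grip_width: 50.3
```

Request:
{"api": "carry_out", "payload": {
  "rows": [
    [0.5, 0.05, 0, 0],
    [1, 0.1, 0, 0],
    [1, 0.1, 0, 0],
    [1, 0.1, 0, 0]
  ]
}}

```text
time: 15.92
tool_pos: [515.9, -44.1, 28.9]
tcp_rot: [-1.333, 1.564, -2.801]
contact_force: [-6.4, -1.3, 3.7]
grip_width: 49.8
```

Resistance rose to about 7 N and the tool has stopped, so the plate is against the rail. I'll back off, lift and clear the view.

Request:
{"api": "carry_out", "payload": {
  "rows": [
    [-3, -0.3, 0, 0],
    [-8, -0.8, 0, 0],
    [-18, -1.8, 0, 0],
    [-30, -3, 0, 0],
    [-40, -4, 15, 0],
    [-45, -4, 45, 0],
    [-50, -4, 75, 0],
    [-55, 10, 100, 0],
    [-65, 40, 100, 0],
    [-75, 80, 100, 0],
    [-85, 120, 100, 0],
    [-95, 160, 100, 0],
    [-105, 200, 100, 0],
    [-115, 240, 100, 0],
    [-125, 280, 100, 0],
    [-135, 320, 100, 0],
    [-145, 360, 100, 0],
    [-150, 380, 100, 0],
    [-150, 390, 100, 0],
    [-150, 390, 100, 0]
  ]
}}

```text
time: 17.58
tool_pos: [365.9, 347.7, 128.9]
tcp_rot: [-1.455, 1.565, -2.921]
contact_force: [0.4, -0.3, 0.8]
grip_width: 49.9
```

```bash
python3 - <<'E'
from h import *
state()
save('top','t5.png',(230,150,350,250),6)
E
```

```text
t 17.5833 tcp [365.9 347.7 128.9] ledge [-158.7  255.3] jaw-ledge deg -89.59 F [ 0.4 -0.3  0.8] w 49.87859827143488 j6 2.07 down [-0.006 -0.001 -1.   ]
```

View pics/t5.png

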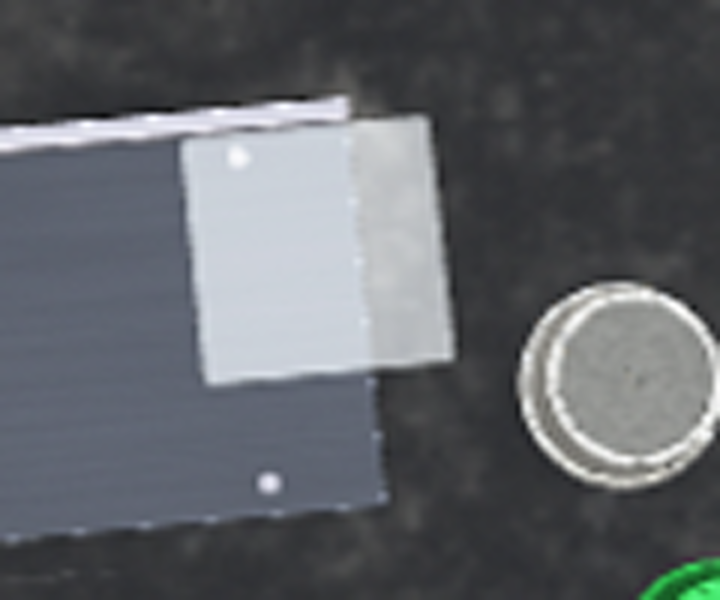

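The plate lies against the rail with corners (182,140), (429,116), (455,357) and (207,384). The overhang runs from about (361,250) to (442,240), and the mould is undisturbed. I'll check the numbers.

```bash
python3 - <<'E'
from h import *
P=crop2w([(182,140),(429,116),(455,357),(207,384)],(230,150),6,65)
q=(P[:,:2]-O)@RL; print(q.round(1),'c',q.mean(0).round(1))
e=[np.degrees(np.arctan2(*( (q[0]-q[1]) )[[0,1]])),np.degrees(np.arctan2(*(q[3]-q[2])[[0,1]])),np.degrees(np.arctan2((q[0]-q[3])[1],(q[0]-q[3])[0])),np.degrees(np.arctan2((q[1]-q[2])[1],(q[1]-q[2])[0]))]
print(np.round(e,2))
L=crop2w([(386,500)],(230,150),6,60); print('front right corner',((L[:,:2]-O)@RL).round(1))
E
```

```text
[[  72.6  -94.7]
 [  73.3 -204.8]
 [ -34.4 -204.9]
 [ -36.3  -95.8]] c [  18.8 -150.1]
[-0.41 -1.04  0.57  0.06]
front right corner [[ -93.4 -169. ]]
```

```bash
python3 -c "
from plant import *
close_job(); s=get_obs(); print(s['time'],s['contact_force'])"
```

```text
the job is handed in; nothing more can be done
the job is handed in; nothing more can be done
```

I pushed the glass plate along the ledge towards the grey ring mould with two fingertips, then pushed it back against the rail, and handed the job in at about 18 s. The job gives no verdict, so these are my own last checks from the top camera.

| Check | Measured | Required |
|---|---|---|
| Plate centre along the ledge (y) | −150 mm | −163 to −140 mm |
| Plate sticking out past the end | about 35 mm | 25 to 48 mm |
| Plate centre towards the rail (x) | about 19 mm | 14 to 26 mm |
| Squareness to the ledge | within about 1° | within 5° |

- **Rail contact:** the push force rose to about 7 N and the tool stopped, so the plate was against the rail.
- **Other objects:** the ring mould was undisturbed in the last top picture, and nothing I did went near the tin, mallet or crucible. I did not measure the last three again at the end.
- **Robot:** it was well clear, with no contact force.
- **Disagreement found:** the reported tool height was about 33 mm too low. The first push therefore passed over the plate without touching it. I saw this in the pictures, found the true height by touching the ledge top, and used that for the real pushes.
- **Smaller mismatch:** the tool stopped about 3 mm earlier at the rail than I expected. The fingers being wider than the 19 mm pads would explain it, but I did not check.

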